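# Switch the keyed isolator on

## Task

Switch the workshop's yellow keyed isolator on: take the red key out of its wooden holder, put it upright into the round mouth, and turn it gently back and forth under light pressure, keeping below about 10 N, until you feel its blade drop into the hidden slot; press it fully in before turning on. Then turn the key gently clockwise to its stop at the red marks and let go, leaving it seated there; never force it, and leave the other things on the bench alone.

Things in the scene. Friction and masses are not known exactly. Their poses are not given: they have to be found in the camera images.
- key: Loose key, 0.08 to 0.17 kg, upright in the holder at first. Origin at the centre of its lower end, z up its axis, 72 mm tall. Flat blade at the bottom: 20 mm wide along x, 4 mm thick along y, 9 mm high; then a round shank 20 mm thick from 9 to 42 mm; then the bow. A half turn about z gives the same key.
- key_bow (a point): Middle of the key's flat red bow, on the key's axis 57 mm above its lower end; axes as the key's. The bow reaches 15 mm above and below this point, is 46 mm wide along x and 12 mm thick along y: grip it across the 12 mm, at this point or up to 8 mm higher.
- holder: Fixed light wooden block, 56 x 56 mm, 32 mm high, on a dark foot 80 x 70 mm. Origin under its centre, z up. A round hole 22 mm wide in its top, on the z axis, its floor 6 mm above the bench; the key stands on that floor, blade down, at some yaw.
- lock: Fixed isolator on a grey plate 90 x 110 x 6 mm. Origin on the bench under the axis of the key mouth, z up. Housing 64 x 64 mm, its yellow top 36 mm above the bench, with black cable glands at +y and -y. White marks (off) beside the mouth lie along the lock's x axis, red marks (on) 1 rad clockwise of them, seen from above.
- lock_mouth (a point): Centre of the round key mouth in the top of the housing, 36 mm above the bench: 22 mm wide, chamfered 2.5 mm, axes as the lock's. A soft black dust seal 5 mm down hides the inside and gives way to the key without force. Once seated, the key's lower end is 12 mm above the bench, or less while pressed.
- rotor_face (a point): On the mouth's axis 22 mm above the bench: flat face of a hidden rotor, with a straight slot across it, 6 mm wide, 10 mm deep. At first the slot lies somewhere within 0.45 rad either way of the lock's x axis (unseen). The rotor gives down 4 mm on a spring (1 N at first, 1.5 N more per mm) and pops up round the blade at the slot; a blade pressing its face below 8 N does not turn it.
- steel_rule: Bystander: loose steel rule, 26 x 210 x 10 mm, origin under its centre.
- pencil: Bystander: loose red pencil, 14 x 158 x 8 mm, origin under its centre.
- firmer_chisel: Bystander: loose chisel with a wooden handle, 30 x 222 x 28 mm, origin under its centre.
- red_pliers: Bystander: loose pliers with red handles, 58 x 177 x 12 mm, origin under its centre.
- whetstone: Bystander: loose grey stone, 32 x 110 x 26 mm, origin under its centre.
- pocket_tin: Bystander: loose flat tin, 68 x 98 x 22 mm, origin under its centre.
- red_marks: The two red marks beside the mouth. Origin at the lock's origin; its x axis runs through the marks. With the blade in the slot (0.1 rad play each way) the key turns the rotor against about 0.13 N m of friction, clockwise to a hard stop where the slot lies along the red marks; it stays where it is left. Anticlockwise it stops 0.6 rad past the white marks.
- ring_spanner: Bystander: loose small spanner, 22 x 128 x 5 mm, origin under its centre.
Mind the look-alikes: they are no part of the job. Of the things that look like the lock, the larger one is meant.

How it is judged:
By the outcome, as a careful person would: the job done as asked, in the order asked, and still so for the second after the job is handed in, with the robot touching nothing.
It also fails if it takes over 72 s, if anything falls off the work surface, if the arm or the gripper's body presses on something with over 40 N, if the wrist force passes 120 N, or if a joint passes its speed limit or range.

## Robot

A 6-joint arm with a two-finger parallel gripper is mounted at the origin on a cart in front of the work surface, level with it; the furniture and walls round the work are solid. World frame = base frame: x ahead of the robot, y to its left, z up, the work surface at z = 0. Lengths are in m, angles in rad, forces in N, time in s.
With the tool pointing down it reaches from about 0.35 to 0.975 m from the base axis. Payload 4.9 kg.
Tool frame: the origin (TCP) lies on the centre line of the jaws, within the pads' length; the fingertips stand manip.tip_reach ahead of it and the grasp point (between the pads) is the TCP (manip.tip_reach is the distance from the TCP to the fingertips, in m); z points along the fingers, y is the line along which they close (so a half turn about z gives the same grasp; the last joint's range is limited). The gripper opens to 85 mm and grips with 20 to 120 N. Pads are 22 mm wide; open, the fingers measure 114 mm over their backs; the gripper's body (76 mm by 85 mm) begins 54 mm behind the grasp point. The pads swing forward as they close: fully open they stand 13 mm farther back than shut.
Start: joints at [1.13, 0.053, 1.613, -0, 1.476, -0.119], TCP at [0.198, 0.593, 0.25] pointing down, gripper open.
Joint ranges: [-3.01, 3.01], [-1.01, 2.22], [0.06, 2.58], [-1.02, 4.17], [0.09, 2.62], [-3.14, 3.14]. Speed limits (rad/s): [2.57, 2.57, 3.14, 3.14, 3.14, 3.14].

## Interface

Orientations are given as a unit quaternion [w, x, y, z].
In Python, from plant import manip gives the robot as it stands. The module is installed in compiled form; this text tells all that it offers.
- The arm moves only by the tool move_arm, never from a script. Its argument "rows" is a list of rows, each a list of 7 numbers: the shift along the tool's x, y, z in cm, then the turn, a rotation vector about the tool's x, y, z in degrees, then the opening, from -1 (shut) to 1 (fully open). In form: [[tx, ty, tz, ax, ay, az, jaw], ...]. A call has 1 to 20 rows; each row shifts and turns the commanded pose from where the row before left it, along the tool's axes as they then stand; what a row does not reach is not made up. A row lasts 1/12 s, in which the tool goes at most 41.7 mm and 7.16 degrees, less where a joint would pass 70% of its speed; a pose out of reach is approached as far as the arm can. A call is refused whole if a number of a shift passes 4.17 or a number of a turn 7.16, either way. A call with a gripper value outside its range is refused whole. The fingers move at their own pace and stop on an object; the grip force is fixed at half the most. Time passes only in rows, so rows that do not move let the fingers close. It gives the time, the measured TCP pose, the force, the opening and the grip force at its end, in the units of the state.
- manip.state(): the state, without advancing time (a new reading comes with each control period).
- manip.grab_frame(name): name is "side" or "top"; returns a dict with "img" (400x640x3 uint8, blue, green, red), "mtx" (3x3 intrinsics, pixels), "R" (3x3) and "t" (3): a world point X has camera coordinates R X + t. Camera axes: x right, y down, z forward; pixel columns grow to the right and rows downward; lengths in m; the calibration is good to about 2 mm. A picture is of the moment at which its call begins. There is no depth.
- manip.job_done(): hands the job in; it is judged then, once.
The state is a dict: "time": time; "joint_pos": joint angles; "joint_vel": joint speeds; "joint_efforts": joint torques, N m; "tool_pos": TCP position; "tool_rot": TCP orientation; "contact_force": force on the tool from outside, world axes, zero at the start; "ft_torque": the same for the moment, N m; "gripper_width": opening from 0.0 (shut) to 1.0 (fully open); "grasp_force": force on a finger pad.
Only numpy, scipy, OpenCV 4.12 (cv2) and the standard library are available. Lean on these libraries where they do the work, as an engineer would, in place of code of your own. Each camera call takes 0.05 s, during which the arm holds its last target. There are 200 camera calls.

## Working session

There is one attempt and no reset: what is moved stays moved. The work goes in short steps, Python scripts to look and compute and a tool call to move; the robot and the scene stay as the last step left them, time stands still between calls to the robot, and variables do not carry over. Pictures are saved under pics/ and viewed, at most 10 in all, crops included, and the job is handed in when it is done.

Besides the shell and the picture viewer there is one more tool, called after "Call:" in YAML: its name, and indented under it one key for each argument. move_arm: Moves the arm, as the interface text tells. Its arguments: {"type":"object","properties":{"rows":{"type":"array","items":{"type":"array","items":{"type":"number"}}}},"required":["rows"]}

```bash
mkdir -p pics; python3 - <<'E'
from plant import manip
import cv2,numpy as np,pickle
d={}
for n in("top","side"):
    f=manip.grab_frame(n);cv2.imwrite(f"pics/{n}0.png",f["img"]);d[n]=f
    print(n,f["mtx"].tolist(),(-f["R"].T@f["t"]).round(3),f["R"].round(3).tolist())
pickle.dump(d,open("f0.pkl","wb"))
print(manip.state(),manip.tip_reach)
E
```

```text
top [[368.62670973801426, 0.0, 319.86610547262933], [0.0, 368.62670973801426, 204.3352190322413], [0.0, 0.0, 1.0]] [0.4   0.012 1.102] [[-0.029, -0.999, -0.015], [-0.986, 0.031, -0.163], [0.163, 0.01, -0.987]]
side [[520.6046408480097, 0.0, 321.3494574292633], [0.0, 520.6046408480097, 195.77171663706739], [0.0, 0.0, 1.0]] [0.633 1.309 0.619] [[-0.998, 0.062, -0.013], [0.036, 0.385, -0.922], [-0.052, -0.921, -0.387]]
{'time': 0.1, 'joint_pos': array([ 1.13001042e+00,  5.32973466e-02,  1.61417681e+00, -4.45931905e-05,
        1.47596662e+00, -1.18968628e-01]), 'joint_vel': array([-4.97611406e-04, -2.52022290e-03, -2.66053930e-03, -2.40584129e-03,
       -5.49424877e-04, -3.29651864e-05]), 'joint_efforts': array([ 9.02348916e-06, -3.94897950e+01, -3.71364748e+01, -1.14371669e-04,
        3.86397180e-03, -4.20359129e-06]), 'tool_pos': array([0.19744651, 0.59243435, 0.24916986]), 'tool_rot': array([-2.33928703e-04,  1.60212999e-01,  9.87082033e-01, -8.94232938e-04]), 'contact_force': array([ 0.29380595, -0.80676383, -0.06489614]), 'ft_torque': array([-0.01933147, -0.01398064, -0.04451671]), 'grasp_force': 0.0, 'gripper_width': 1.0014357480095866} 0.019
```

View pics/top0.png

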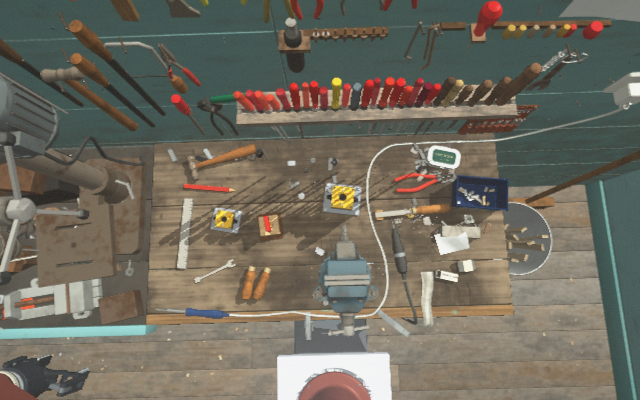

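View pics/side0.png

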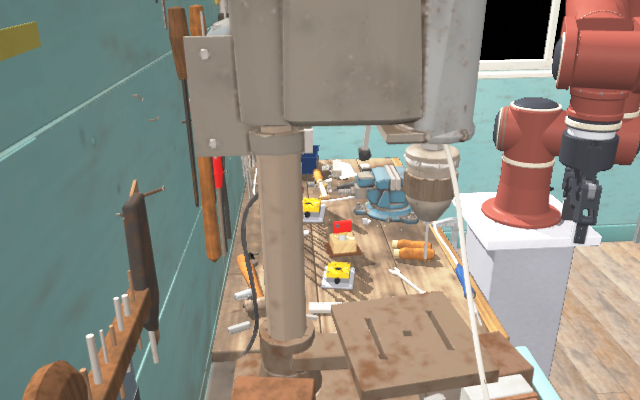

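The top view shows the larger yellow lock at about (342,197), a smaller look-alike at (226,219), and the holder with the red key at (269,226). The side view shows the holder at (343,242), the big lock at (311,207) and the small one at (338,273).

```bash
cat > h.py <<'E'
import numpy as np,cv2
def ray(f,u,v,z):
    d=f["R"].T@np.linalg.solve(f["mtx"],[u,v,1.0]);c=-f["R"].T@f["t"]
    return c+d*(z-c[2])/d[2]
def proj(f,X):
    p=f["mtx"]@(f["R"]@np.asarray(X,float)+f["t"]);return p[:2]/p[2]
def tri(fa,a,fb,b):
    P=[f["mtx"]@np.c_[f["R"],f["t"]] for f in(fa,fb)]
    X=cv2.triangulatePoints(P[0],P[1],np.array(a,float).reshape(2,1),np.array(b,float).reshape(2,1))[:,0];return X[:3]/X[3]
E
python3 - <<'E'
import pickle,cv2,numpy as np
from h import *
d=pickle.load(open("f0.pkl","rb"));t=d["top"]["img"];s=d["side"]["img"]
def cr(i,x,y,w,h,k):return cv2.resize(i[y:y+h,x:x+w],(w*k,h*k),interpolation=cv2.INTER_NEAREST)
A=np.hstack([cr(t,318,177,50,36,8),cr(t,245,205,50,36,8)])
B=np.hstack([cr(s,286,190,50,36,8),cr(s,320,212,50,48,8)[:288]])
cv2.imwrite("pics/c1.png",np.vstack([A,B]))
for n in("top","side"):
    i=d[n]["img"];hsv=cv2.cvtColor(i,cv2.COLOR_BGR2HSV)
    for nm,m in(("yel",cv2.inRange(hsv,(20,150,120),(33,255,255))),("red",cv2.inRange(hsv,(0,190,110),(5,255,255))|cv2.inRange(hsv,(174,190,110),(180,255,255)))):
        N,l,st,c=cv2.connectedComponentsWithStats(m)
        for k in range(1,N):
            if st[k,4]>8 and 200<c[k][0]<370 and 150<c[k][1]<290:print(n,nm,st[k],c[k].round(2))
for n,u,v in(("biglock",342,197),("small",226,219),("key",268,222)):print(n,ray(d["top"],u,v,.036).round(3))
E
```

```text
top yel [331 186  23  23 362] [342.38 197.35]
top yel [215 211  19  17 214] [223.94 219.19]
top red [266 220   4  11  16] [268.   225.44]
side yel [303 198  18  14 217] [310.73 204.54]
side yel [327 262  24  16 307] [338.25 269.57]
side red [213 157  10  31 232] [217.7  171.76]
side red [334 221  18  12 159] [342.87 226.84]
biglock [ 0.596 -0.044  0.036]
small [0.541 0.298 0.036]
key [0.529 0.175 0.036]
```

View pics/c1.png

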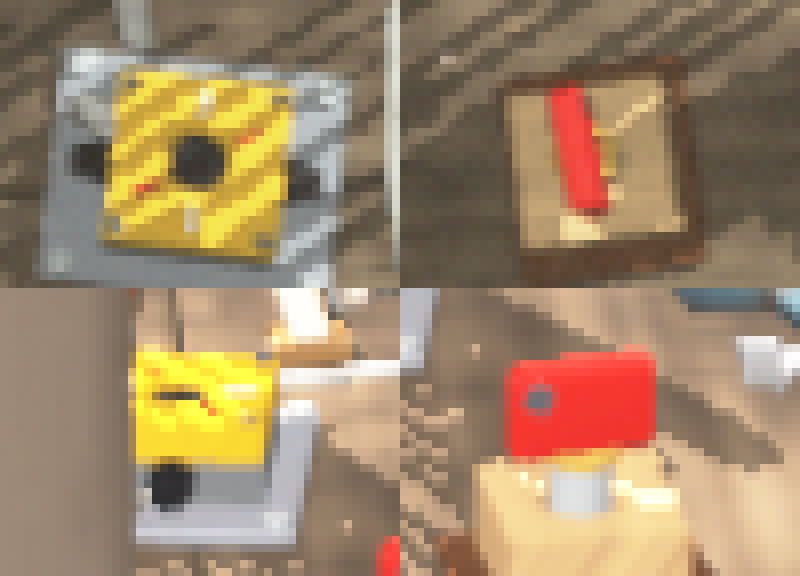

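Top-left crop: mouth at about pixel (342.5,196.5), with white marks near vertical and red marks clockwise of them. Right: the bow runs from about (265.5,216) to (269,231) in the top view.

```bash
python3 - <<'E'
import pickle
from h import *
d=pickle.load(open("f0.pkl","rb"));T,S=d["top"],d["side"]
def big(f,x,y,w,h,k=8):
    # cv2 cubic upscale; returns image and pixel map
    return cv2.resize(f["img"][y:y+h,x:x+w],None,fx=k,fy=k,interpolation=cv2.INTER_CUBIC),lambda p:(np.asarray(p)+.5)/k-.5+[x,y]
def comp(m):
    N,l,st,c=cv2.connectedComponentsWithStats(m);k=1+np.argmax(st[1:,4]);return (l==k).astype(np.uint8),c[k]
hs=lambda i:cv2.cvtColor(i,cv2.COLOR_BGR2HSV)
def red(i):
    h=hs(i);return cv2.inRange(h,(0,150,90),(7,255,255))|cv2.inRange(h,(172,150,90),(180,255,255))
def rect(m):
    p=cv2.findNonZero(m);return cv2.minAreaRect(p)
# key
i,mp=big(T,250,208,36,32);m,c=comp(red(i));r=rect(m);b=cv2.boxPoints(r)
print("key top rect px",mp(r[0]),np.array(r[1])/8,r[2])
e=sorted(range(4),key=lambda k:b[k][1]);E0=mp((b[e[0]]+b[e[1]])/2);E1=mp((b[e[2]]+b[e[3]])/2)
for z in(.072,.078):
    A,B=ray(T,*E0,z),ray(T,*E1,z);print(z,A.round(4),B.round(4),"mid",((A+B)/2).round(4),"len",np.linalg.norm(A-B).round(4),"yaw",np.arctan2(*(A-B)[[1,0]]).round(3))
i,ms=big(S,325,212,36,30);m2,c2=comp(red(i));r2=rect(m2);print("side bow",ms(c2),ms(r2[0]),np.array(r2[1])/8)
print("tri bow",tri(T,mp(r[0]),S,ms(r2[0])))
# lock
i,mp=big(T,318,177,50,36);h=hs(i)
y,_=comp(cv2.inRange(h,(18,110,90),(35,255,255)));r=rect(y);print("yellow rect",mp(r[0]),np.array(r[1])/8,r[2],ray(T,*mp(r[0]),.036).round(4))
k=cv2.inRange(h,(0,0,0),(180,255,75));N,l,st,c=cv2.connectedComponentsWithStats(k)
for q in range(1,N):
    if st[q,4]>600:print("dark",mp(c[q]),st[q,2:4]/8,[ray(T,*mp(c[q]),z)[:2].round(4) for z in(.036,.031)])
w=[mp(p) for p in((206,100),(192,218),(250,137),(148,188))]
P=[ray(T,*p,.036) for p in w]
print("white",((P[0]+P[1])/2).round(4),np.arctan2(*(P[0]-P[1])[[1,0]]),"red",((P[2]+P[3])/2).round(4),np.arctan2(*(P[2]-P[3])[[1,0]]))
i,ms=big(S,286,190,50,36);k=cv2.inRange(hs(i),(0,0,0),(180,255,110));N,l,st,c=cv2.connectedComponentsWithStats(k)
for q in range(1,N):
    if st[q,4]>100:print("sdark",ms(c[q]),st[q,2:4]/8,ray(S,*ms(c[q]),.036).round(4),ray(S,*ms(c[q]),.033).round(4))
E
```

```text
key top rect px [266.73317337 223.10336494] [16.76792908  5.1235342 ] 78.69007110595703
0.072 [0.5447 0.1773 0.072 ] [0.4979 0.1683 0.072 ] mid [0.5213 0.1728 0.072 ] len 0.0477 yaw 0.19
0.078 [0.5439 0.1764 0.078 ] [0.4973 0.1674 0.078 ] mid [0.5206 0.1719 0.078 ] len 0.0474 yaw 0.19
side bow [342.24554441 226.05547963] [341.98402596 225.94536018] [12.50360107 19.77156639]
tri bow [0.52116508 0.17461867 0.0614011 ]
yellow rect [342.28575706 197.12821198] [23.56433487 22.27627182] 6.683864116668701 [ 0.5954 -0.0444  0.036 ]
dark [342.3653529  196.67603892] [5.75 5.5 ] [array([ 0.5968, -0.0447]), array([ 0.5977, -0.045 ])]
dark [328.84102074 196.51651201] [4.125 4.875] [array([ 0.5985, -0.005 ]), array([ 0.5994, -0.0051])]
white [ 0.5976 -0.045   0.036 ] -0.15480185627013726 red [ 0.5962 -0.0449  0.036 ] -1.1332026355289573
sdark [307.99724265 202.95863971] [4.   0.75] [ 0.5959 -0.0311  0.036 ] [ 0.5957 -0.038   0.033 ]
sdark [306.93093641 214.22432905] [6.25 6.  ] [0.6017 0.044  0.036 ] [0.6015 0.0375 0.033 ]
```

```bash
cat >> h.py <<'E'
from scipy.spatial.transform import Rotation as Ro
def go(st,X,bow_yaw):
    """cm shift (tool axes) to X, and tool-z turn in deg putting the bow's x axis at bow_yaw"""
    w,x,y,z=st["tool_rot"];R=Ro.from_quat([x,y,z,w]).as_matrix()
    cur=np.arctan2(R[1,1],R[0,1])-np.pi/2;dy=(bow_yaw-cur+np.pi/2)%np.pi-np.pi/2
    tilt=R.T@np.cross(R[:,2],[0,0,-1])
    print("shift cm",(R.T@(np.asarray(X)-st["tool_pos"])*100).round(2),"az deg",np.degrees(-dy).round(2),"tilt fix deg",np.degrees(tilt[:2]).round(2),"yaw now",cur.round(3),
      "pos",st["tool_pos"].round(4),"F",st["contact_force"].round(2),"M",st["ft_torque"].round(3),"grip",round(float(st["grasp_force"]),1),round(float(st["gripper_width"]),3),"t",round(st["time"],2),"j",st["joint_pos"].round(2))
E
python3 -c "
from h import *;from plant import manip
go(manip.state(),[.5207,.172,.16],.19)"
```

```text
shift cm [-43.97 -29.64   8.96] az deg -29.32 tilt fix deg [-0.11 -0.01] yaw now -0.322 pos [0.1974 0.5924 0.2492] F [ 0.29 -0.81 -0.06] M [-0.019 -0.014 -0.045] grip 0.0 1.001 t 0.1 j [ 1.13  0.05  1.61 -0.    1.48 -0.12]
```

Call:
move_arm:
  rows:
    - [-2.2, -1.48, 0.45, 0, 0, 0, 1]
    - [-2.2, -1.48, 0.45, 0, 0, 0, 1]
    - [-2.2, -1.48, 0.45, 0, 0, 0, 1]
    - [-2.2, -1.48, 0.45, 0, 0, 0, 1]
    - [-2.2, -1.48, 0.45, 0, 0, 0, 1]
    - [-2.2, -1.48, 0.45, 0, 0, 0, 1]
    - [-2.2, -1.48, 0.45, 0, 0, 0, 0]
    - [-2.2, -1.48, 0.45, 0, 0, 0, 0]
    - [-2.2, -1.48, 0.45, 0, 0, 0, 0]
    - [-2.2, -1.48, 0.45, 0, 0, 0, 0]
    - [-2.2, -1.48, 0.45, 0, 0, 0, 0]
    - [-2.2, -1.48, 0.45, 0, 0, 0, 0]
    - [-2.2, -1.48, 0.45, 0, 0, 0, 0]
    - [-2.2, -1.48, 0.45, 0, 0, 0, 0]
    - [-2.2, -1.48, 0.45, 0, 0, 0, 0]
    - [-2.2, -1.48, 0.45, 0, 0, 0, 0]
    - [-2.2, -1.48, 0.45, 0, 0, 0, 0]
    - [-2.2, -1.48, 0.45, 0, 0, 0, 0]
    - [-2.2, -1.48, 0.45, 0, 0, 0, 0]
    - [-2.2, -1.48, 0.45, 0, 0, 0, 0]

```text
time: 1.77
tool_pos: [0.5217, 0.1717, 0.1595]
tool_rot: [-0.0, 0.16, 0.987, -0.0]
contact_force: [0.2, 0.2, 0.1]
gripper_width: 0.504
grasp_force: 0.0
```

Call:
move_arm:
  rows:
    - [0, 0, 0, 0, 0, -4.88, 0]
    - [0, 0, 0, 0, 0, -4.88, 0]
    - [0, 0, 0, 0, 0, -4.88, 0]
    - [0, 0, 0, 0, 0, -4.88, 0]
    - [0, 0, 0, 0, 0, -4.88, 0]
    - [0, 0, 0, 0, 0, -4.88, 0]
    - [0, 0, 0, 0, 0, 0, 0]
    - [0, 0, 0, 0, 0, 0, 0]
    - [0, 0, 0, 0, 0, 0, 0]

```text
time: 2.52
tool_pos: [0.5213, 0.1729, 0.16]
tool_rot: [-0.0, -0.094, 0.996, -0.0]
contact_force: [1.3, 0.2, -0.3]
gripper_width: 0.5
grasp_force: 0.0
```

```bash
python3 -c "
from h import *;from plant import manip
go(manip.state(),[.5207,.172,.067],.19)
a=manip.grab_frame('top')['img'];b=manip.grab_frame('side')['img']
r=lambda i,x,y:cv2.resize(i[y:y+100,x:x+100],(400,400),interpolation=cv2.INTER_CUBIC)
cv2.imwrite('pics/c2.png',np.hstack([r(a,220,170),r(b,290,150)]))"
```

```text
shift cm [ 0.07 -0.08  9.3 ] az deg -0.14 tilt fix deg [-0.   -0.03] yaw now 0.187 pos [0.5213 0.1729 0.16  ] F [ 1.28  0.21 -0.34] M [ 0.04  -0.014  0.035] grip 0.0 0.5 t 2.52 j [ 0.18 -0.05  1.87 -0.    1.32 -1.57]
```

View pics/c2.png

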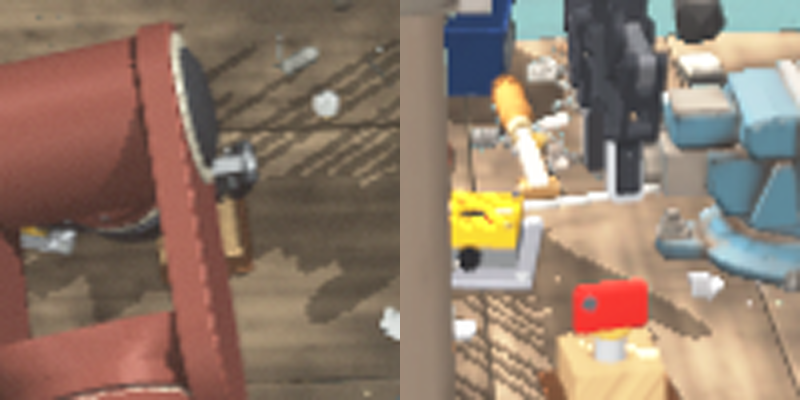

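The side view shows the jaws above the key, roughly in line in x. The arm hides the top view. Descending.

Call:
move_arm:
  rows:
    - [0, 0, 1.5, 0, 0, 0, 0]
    - [0, 0, 1.5, 0, 0, 0, 0]
    - [0, 0, 1.5, 0, 0, 0, 0]
    - [0, 0, 1.2, 0, 0, 0, 0]
    - [0, 0, 1.2, 0, 0, 0, 0]
    - [0, 0, 1.2, 0, 0, 0, 0]
    - [0, 0, 1.2, 0, 0, 0, 0]
    - [0, 0, 0, 0, 0, 0, 0]
    - [0, 0, 0, 0, 0, 0, 0]

```text
time: 3.37
tool_pos: [0.5209, 0.1728, 0.0663]
tool_rot: [-0.001, -0.094, 0.996, -0.0]
contact_force: [0.2, 0.2, -0.2]
gripper_width: 0.496
grasp_force: 0.0
```

```bash
python3 -c "
from h import *;from plant import manip
go(manip.state(),[.5207,.1725,.067],.19)
b=manip.grab_frame('side')
print(proj(b,[.521,.173,.078]),proj(b,[.521,.173,.063]))
r=lambda i,x,y:cv2.resize(i[y:y+90,x:x+100],(700,600),interpolation=cv2.INTER_CUBIC)
cv2.imwrite('pics/c3.png',r(b['img'],300,170))"
```

```text
shift cm [ 0.02 -0.03 -0.07] az deg -0.05 tilt fix deg [ 0.   -0.11] yaw now 0.189 pos [0.5209 0.1728 0.0663] F [ 0.22  0.16 -0.22] M [ 0.003  0.037 -0.027] grip 0.0 0.496 t 3.37 j [ 0.18  0.06  1.93 -0.    1.15 -1.58]
[341.72440635 219.45473774] [341.71408047 225.03058582]
```

View pics/c3.png

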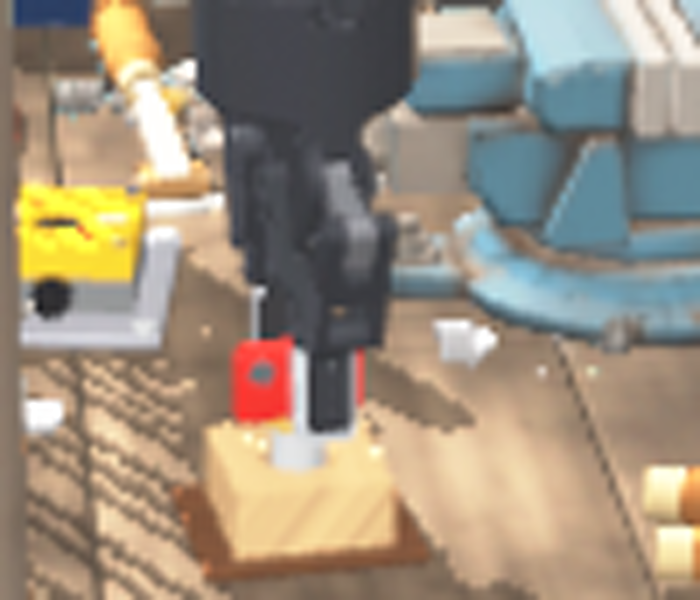

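The jaws straddle the bow, with the pad at crop x 293–358 and the bow at 233–363. Next I'll grip, then check the lift.

Call:
move_arm:
  rows:
    - [0, 0, 0, 0, 0, 0, -0.5]
    - [0, 0, 0, 0, 0, 0, -0.7]
    - [0, 0, 0, 0, 0, 0, -1]
    - [0, 0, 0, 0, 0, 0, -1]
    - [0, 0, 0, 0, 0, 0, -1]
    - [0, 0, 0, 0, 0, 0, -1]
    - [0, 0, 0, 0, 0, 0, -1]
    - [0, 0, 0, 0, 0, 0, -1]
    - [0, 0, 0, 0, 0, 0, -1]
    - [0, 0, 0, 0, 0, 0, -1]
    - [0, 0, 0, 0, 0, 0, -1]
    - [0, 0, 0, 0, 0, 0, -1]

```text
time: 4.42
tool_pos: [0.5223, 0.1732, 0.0685]
tool_rot: [0.001, -0.094, 0.996, 0.0]
contact_force: [-0.1, 1.0, 5.8]
gripper_width: 0.129
grasp_force: 59.3
```

```bash
python3 -c "
from h import *;from plant import manip
go(manip.state(),[.5207,.1725,.067],.19)
b=manip.grab_frame('side')
r=lambda i,x,y:cv2.resize(i[y:y+90,x:x+100],(700,600),interpolation=cv2.INTER_CUBIC)
cv2.imwrite('pics/c4.png',r(b['img'],300,170))
h=cv2.cvtColor(b['img'],cv2.COLOR_BGR2HSV)
m=cv2.inRange(h,(0,150,90),(7,255,255))|cv2.inRange(h,(172,150,90),(180,255,255));m[:,:320]=0;m[:,370:]=0;m[:205]=0;m[245:]=0
for v in range(218,234,2):print(v,np.nonzero(m[v])[0])"
```

```text
shift cm [ 0.17 -0.04  0.15] az deg -0.04 tilt fix deg [0.01 0.11] yaw now 0.189 pos [0.5223 0.1732 0.0685] F [-0.1   1.02  5.84] M [ 0.159  0.166 -0.02 ] grip 59.3 0.129 t 4.42 j [ 0.18  0.06  1.93  0.    1.15 -1.58]
218 []
220 [349 350]
222 [333 334 335 336 337 338 349 350 351]
224 [333 334 335 349 350 351]
226 [333 334 349 350 351]
228 [333 334 335 336 337 338 349 350 351]
230 [333 334 335 336 337 338 349 350 351]
232 [334 335 336 337 338]
```

View pics/c4.png

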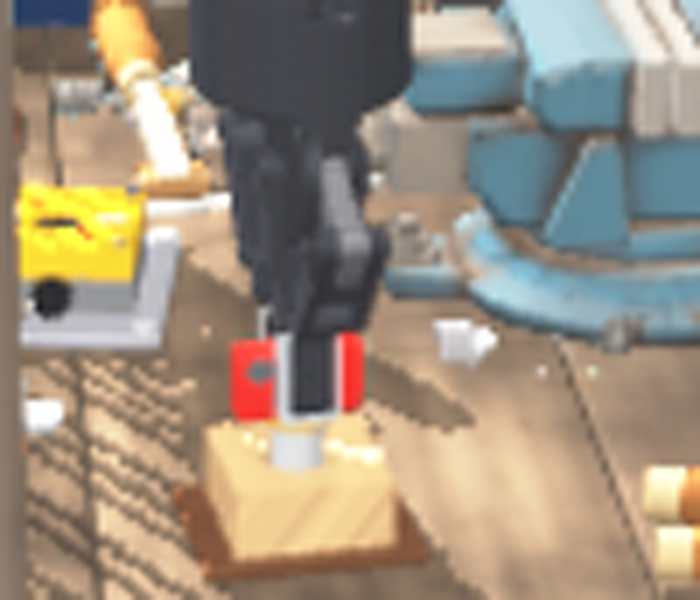

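The key is gripped, with the bow at crop x 231–363 and the pads near its middle. Lifting it out.

Call:
move_arm:
  rows:
    - [0, 0, -0.4, 0, 0, 0, -1]
    - [0, 0, -0.6, 0, 0, 0, -1]
    - [0, 0, -1, 0, 0, 0, -1]
    - [0, 0, -1, 0, 0, 0, -1]
    - [0, 0, -1, 0, 0, 0, -1]
    - [0, 0, -1, 0, 0, 0, -1]
    - [0, 0, -1, 0, 0, 0, -1]
    - [0, 0, -1, 0, 0, 0, -1]
    - [0, 0, 0, 0, 0, 0, -1]
    - [0, 0, 0, 0, 0, 0, -1]

```text
time: 5.3
tool_pos: [0.522, 0.173, 0.1384]
tool_rot: [0.001, -0.094, 0.996, 0.0]
contact_force: [0.2, -0.2, -1.7]
gripper_width: 0.127
grasp_force: 59.1
```

```bash
python3 -c "
from h import *;from plant import manip
go(manip.state(),[.598,-.0443,.135],-.15)"
```

```text
shift cm [ -3.38 -22.77   0.35] az deg 19.44 tilt fix deg [-0.01  0.1 ] yaw now 0.189 pos [0.522  0.173  0.1384] F [ 0.17 -0.19 -1.66] M [-0.013 -0.054 -0.006] grip 59.1 0.127 t 5.3 j [ 0.18 -0.03  1.89 -0.    1.28 -1.58]
```

Call:
move_arm:
  rows:
    - [-0.28, -1.9, 0, 0, 0, 0, -1]
    - [-0.28, -1.9, 0, 0, 0, 0, -1]
    - [-0.28, -1.9, 0, 0, 0, 0, -1]
    - [-0.28, -1.9, 0, 0, 0, 0, -1]
    - [-0.28, -1.9, 0, 0, 0, 0, -1]
    - [-0.28, -1.9, 0, 0, 0, 0, -1]
    - [-0.28, -1.9, 0, 0, 0, 0, -1]
    - [-0.28, -1.9, 0, 0, 0, 0, -1]
    - [-0.28, -1.9, 0, 0, 0, 0, -1]
    - [-0.28, -1.9, 0, 0, 0, 0, -1]
    - [-0.28, -1.9, 0, 0, 0, 0, -1]
    - [-0.28, -1.87, 0, 0, 0, 0, -1]
    - [0, 0, 0, 0, 0, 4.86, -1]
    - [0, 0, 0, 0, 0, 4.86, -1]
    - [0, 0, 0, 0, 0, 4.86, -1]
    - [0, 0, 0, 0, 0, 4.86, -1]
    - [0, 0, 0, 0, 0, 0, -1]
    - [0, 0, 0, 0, 0, 0, -1]
    - [0, 0, 0, 0, 0, 0, -1]

```text
time: 6.88
tool_pos: [0.597, -0.0443, 0.1367]
tool_rot: [-0.001, 0.074, 0.997, 0.0]
contact_force: [0.1, 0.3, -0.9]
gripper_width: 0.135
grasp_force: 59.2
```

```bash
python3 -c "
from h import *;from plant import manip
go(manip.state(),[.598,-.0443,.105],-.15)"
```

```text
shift cm [-0.11  0.02  3.17] az deg 0.1 tilt fix deg [ 0.   -0.06] yaw now -0.148 pos [ 0.597  -0.0443  0.1367] F [ 0.14  0.31 -0.85] M [-0.051  0.018  0.011] grip 59.2 0.135 t 6.88 j [-0.2   0.09  1.77 -0.    1.28 -1.62]
```

Call:
move_arm:
  rows:
    - [0, 0, 0.8, 0, 0, 0, -1]
    - [0, 0, 0.8, 0, 0, 0, -1]
    - [-0.05, 0, 0.8, 0, 0, 0, -1]
    - [0, 0, 0.6, 0, 0, 0, -1]
    - [0, 0, 0, 0, 0, 0, -1]
    - [0, 0, 0, 0, 0, 0, -1]

```text
time: 7.38
tool_pos: [0.5972, -0.0443, 0.1062]
tool_rot: [-0.001, 0.075, 0.997, 0.0]
contact_force: [1.4, 0.1, -1.7]
gripper_width: 0.132
grasp_force: 59.2
```

```bash
python3 -c "
from h import *;from plant import manip
go(manip.state(),[.598,-.0443,.0975],-.15)
b=manip.grab_frame('side');a=manip.grab_frame('top')
r=lambda i,x,y:cv2.resize(i[y:y+50,x:x+50],(400,400),interpolation=cv2.INTER_CUBIC)
cv2.imwrite('pics/c5.png',np.hstack([r(a['img'],318,172),r(b['img'],286,172)]))
for z in(.047,.056,.08):print(proj(b,[.5975,-.0445,z]))
print('mouth',proj(b,[.597,-.0447,.036]))"
```

```text
shift cm [-0.08  0.02  0.87] az deg 0.01 tilt fix deg [ 0.   -0.11] yaw now -0.15 pos [ 0.5972 -0.0443  0.1062] F [ 1.37  0.08 -1.66] M [ 0.016 -0.059 -0.006] grip 59.2 0.132 t 7.38 j [-0.2   0.12  1.79 -0.    1.23 -1.62]
[307.16826107 197.51873311]
[307.091559  194.5753459]
[306.88522795 186.65753783]
mouth [307.43543311 201.06293306]
```

View pics/c5.png

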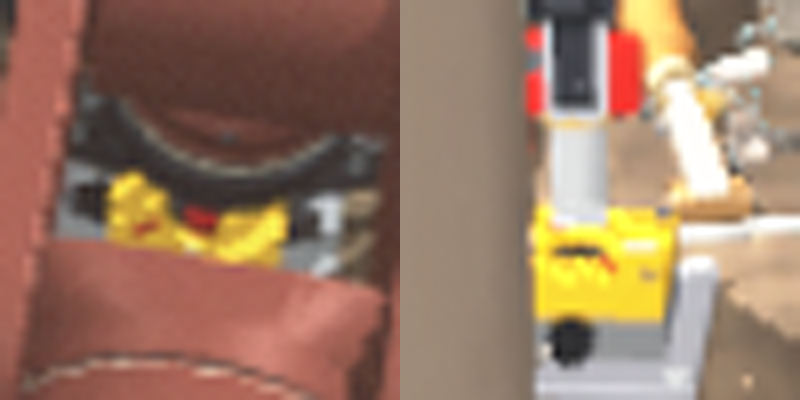

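In the side view the shank centre is at column 307.9 and the mouth at about 308.0, so they line up. Lowering gently into the mouth.

Call:
move_arm:
  rows:
    - [0, 0, 0.4, 0, 0, 0, -1]
    - [0, 0, 0.3, 0, 0, 0, -1]
    - [0, 0, 0.2, 0, 0, 0, -1]
    - [0, 0, 0.2, 0, 0, 0, -1]
    - [0, 0, 0, 0, 0, 0, -1]

```text
time: 7.9
tool_pos: [0.5974, -0.0444, 0.0956]
tool_rot: [-0.001, 0.075, 0.997, 0.0]
contact_force: [-0.0, -0.4, -2.0]
gripper_width: 0.131
grasp_force: 59.2
```

Call:
move_arm:
  rows:
    - [0, 0, 0.2, 0, 0, 0, -1]
    - [0, 0, 0.2, 0, 0, 0, -1]
    - [0, 0, 0, 0, 0, 0, -1]

```text
time: 8.15
tool_pos: [0.5975, -0.0444, 0.0918]
tool_rot: [-0.0, 0.075, 0.997, 0.0]
contact_force: [0.1, -0.0, -2.1]
gripper_width: 0.128
grasp_force: 59.2
```

```bash
python3 -c "
from h import *;from plant import manip
go(manip.state(),[.597,-.0447,.0835],-.15)"
```

```text
shift cm [ 0.05 -0.04  0.83] az deg -0.0 tilt fix deg [ 0.   -0.04] yaw now -0.15 pos [ 0.5975 -0.0444  0.0918] F [ 0.1  -0.02 -2.06] M [-0.032  0.011  0.037] grip 59.2 0.128 t 8.15 j [-0.2   0.14  1.8  -0.    1.21 -1.62]
```

Call:
move_arm:
  rows:
    - [0, 0, 0.2, 0, 0, 0, -1]
    - [0, 0, 0.2, 0, 0, 0, -1]
    - [0, 0, 0.1, 0, 0, 0, -1]
    - [0, 0, 0, 0, 0, 0, -1]

```text
time: 8.48
tool_pos: [0.5975, -0.0444, 0.0869]
tool_rot: [-0.0, 0.075, 0.997, 0.0]
contact_force: [0.6, -0.1, -1.5]
gripper_width: 0.132
grasp_force: 59.2
```

Call:
move_arm:
  rows:
    - [0, 0, 0.15, 0, 0, 0, -1]
    - [0, 0, 0.15, 0, 0, 0, -1]
    - [0, 0, 0, 0, 0, 0, -1]

```text
time: 8.73
tool_pos: [0.5978, -0.0445, 0.0841]
tool_rot: [0.0, 0.075, 0.997, -0.0]
contact_force: [0.1, -0.0, -1.0]
gripper_width: 0.126
grasp_force: 59.2
```

Call:
move_arm:
  rows:
    - [0, 0, 0.1, 0, 0, 0, -1]
    - [0, 0, 0, 0, 0, 0, -1]

```text
time: 8.9
tool_pos: [0.598, -0.0445, 0.0835]
tool_rot: [0.0, 0.075, 0.997, -0.0]
contact_force: [-0.7, -0.3, 0.3]
gripper_width: 0.131
grasp_force: 59.3
```

Call:
move_arm:
  rows:
    - [0, 0, 0.1, 0, 0, 0, -1]
    - [0, 0, 0, 0, 0, 0, -1]
    - [0, 0, 0, 0, 0, 0, -1]

```text
time: 9.15
tool_pos: [0.598, -0.0445, 0.0827]
tool_rot: [0.0, 0.075, 0.997, -0.0]
contact_force: [0.8, 0.6, 1.2]
gripper_width: 0.128
grasp_force: 59.4
```

```bash
python3 -c "
from h import *;from plant import manip
go(manip.state(),[.598,-.0445,.0835],-.15)"
```

```text
shift cm [ 0.   -0.   -0.08] az deg -0.0 tilt fix deg [-0.    0.03] yaw now -0.15 pos [ 0.598  -0.0445  0.0827] F [0.79 0.57 1.19] M [-0.028 -0.015  0.025] grip 59.4 0.128 t 9.15 j [-0.2   0.15  1.8  -0.    1.19 -1.62]
```

Call:
move_arm:
  rows:
    - [0, 0, 0, 0, 0, -2.5, -1]
    - [0, 0, 0, 0, 0, -2.5, -1]
    - [0, 0, 0, 0, 0, 0, -1]

```text
time: 9.4
tool_pos: [0.5975, -0.0444, 0.0819]
tool_rot: [-0.0, 0.031, 1.0, 0.0]
contact_force: [-0.1, -0.5, -1.9]
gripper_width: 0.131
grasp_force: 59.1
```

Call:
move_arm:
  rows:
    - [0, 0, 0, 0, 0, -2.5, -1]
    - [0, 0, 0, 0, 0, -2.5, -1]
    - [0, 0, 0, 0, 0, 0, -1]

```text
time: 9.65
tool_pos: [0.5975, -0.0444, 0.0819]
tool_rot: [-0.0, -0.012, 1.0, 0.0]
contact_force: [0.4, -0.9, -1.4]
gripper_width: 0.13
grasp_force: 59.1
```

Call:
move_arm:
  rows:
    - [0, 0, 0, 0, 0, -2.5, -1]
    - [0, 0, 0, 0, 0, -2.5, -1]
    - [0, 0, 0, 0, 0, 0, -1]

```text
time: 9.9
tool_pos: [0.5976, -0.0444, 0.082]
tool_rot: [-0.0, -0.055, 0.998, 0.0]
contact_force: [-0.3, 0.4, -1.7]
gripper_width: 0.13
grasp_force: 59.1
```

```bash
python3 -c "
from h import *;from plant import manip
go(manip.state(),[.598,-.0445,.0835],-.15)"
```

```text
shift cm [-0.04 -0.02 -0.15] az deg 14.93 tilt fix deg [ 0.01 -0.03] yaw now 0.111 pos [ 0.5976 -0.0444  0.082 ] F [-0.33  0.39 -1.71] M [ 0.052  0.009 -0.023] grip 59.1 0.13 t 9.9 j [-0.2   0.15  1.8   0.    1.19 -1.88]
```

The force dropped back to the free value in the first 5° of turn, so the blade is in the slot. Pressing down gently now.

Call:
move_arm:
  rows:
    - [0, 0, 0.15, 0, 0, 0, -1]
    - [0, 0, 0.15, 0, 0, 0, -1]
    - [0, 0, 0, 0, 0, 0, -1]

```text
time: 10.15
tool_pos: [0.5976, -0.0443, 0.0789]
tool_rot: [-0.0, -0.055, 0.998, 0.0]
contact_force: [0.2, -0.4, -1.6]
gripper_width: 0.128
grasp_force: 59.2
```

```bash
python3 -c "
from h import *;from plant import manip
go(manip.state(),[.598,-.0445,.0735],-.15)"
```

```text
shift cm [-0.03 -0.02  0.54] az deg 14.94 tilt fix deg [ 0.01 -0.02] yaw now 0.111 pos [ 0.5976 -0.0443  0.0789] F [ 0.22 -0.4  -1.57] M [ 0.053 -0.172 -0.015] grip 59.2 0.128 t 10.15 j [-0.2   0.16  1.8   0.    1.18 -1.88]
```

Free going down, so the blade is in the slot. I'll continue to the bottom.

Call:
move_arm:
  rows:
    - [0, 0, 0.15, 0, 0, 0, -1]
    - [0, 0, 0.15, 0, 0, 0, -1]
    - [0, 0, 0, 0, 0, 0, -1]

```text
time: 10.4
tool_pos: [0.5978, -0.0444, 0.076]
tool_rot: [-0.0, -0.056, 0.998, 0.0]
contact_force: [-0.0, 0.3, -2.6]
gripper_width: 0.128
grasp_force: 59.2
```

Call:
move_arm:
  rows:
    - [0, 0, 0.1, 0, 0, 0, -1]
    - [0, 0, 0, 0, 0, 0, -1]

```text
time: 10.57
tool_pos: [0.5978, -0.0444, 0.0753]
tool_rot: [0.0, -0.056, 0.998, 0.0]
contact_force: [-0.2, 0.5, -1.2]
gripper_width: 0.129
grasp_force: 59.3
```

Call:
move_arm:
  rows:
    - [0, 0, 0.1, 0, 0, 0, -1]
    - [0, 0, 0, 0, 0, 0, -1]

```text
time: 10.73
tool_pos: [0.5979, -0.0444, 0.0744]
tool_rot: [0.0, -0.056, 0.998, 0.0]
contact_force: [-0.9, 1.2, 0.3]
gripper_width: 0.125
grasp_force: 59.4
```

```bash
python3 -c "
from h import *;from plant import manip
go(manip.state(),[.598,-.0445,.0735],-1.15)"
```

```text
shift cm [-0.01 -0.01  0.09] az deg 72.29 tilt fix deg [0.01 0.01] yaw now 0.112 pos [ 0.5979 -0.0444  0.0744] F [-0.95  1.18  0.29] M [ 0.193  0.145 -0.063] grip 59.4 0.125 t 10.73 j [-0.2   0.16  1.8   0.    1.17 -1.88]
```

Call:
move_arm:
  rows:
    - [0, 0, 0.1, 0, 0, 0, -1]
    - [0, 0, 0, 0, 0, 0, -1]
    - [0, 0, 0, 0, 0, 0, -1]

```text
time: 10.98
tool_pos: [0.5979, -0.0444, 0.0736]
tool_rot: [0.0, -0.056, 0.998, 0.0]
contact_force: [-1.0, 1.5, 2.5]
gripper_width: 0.128
grasp_force: 59.6
```

```bash
python3 -c "
from h import *;from plant import manip
go(manip.state(),[.598,-.0445,.0735],-1.15)"
```

```text
shift cm [-0.01 -0.01  0.01] az deg 72.29 tilt fix deg [0.   0.01] yaw now 0.112 pos [ 0.5979 -0.0444  0.0736] F [-1.03  1.52  2.49] M [ 0.283  0.218 -0.01 ] grip 59.6 0.128 t 10.98 j [-0.2   0.16  1.8   0.    1.17 -1.88]
```

Call:
move_arm:
  rows:
    - [0, 0, 0, 0, 0, 3, -1]
    - [0, 0, 0, 0, 0, 3, -1]
    - [0, 0, 0, 0, 0, 3, -1]
    - [0, 0, 0, 0, 0, 3, -1]
    - [0, 0, 0, 0, 0, 3, -1]
    - [0, 0, 0, 0, 0, 3, -1]
    - [0, 0, 0, 0, 0, 3, -1]
    - [0, 0, 0, 0, 0, 0, -1]

```text
time: 11.65
tool_pos: [0.5984, -0.0442, 0.0738]
tool_rot: [0.001, 0.127, 0.992, 0.0]
contact_force: [0.7, 2.2, 2.5]
gripper_width: 0.127
grasp_force: 59.7
```

```bash
python3 -c "
from h import *;from plant import manip
go(manip.state(),[.598,-.0445,.0735],-1.15)"
```

```text
shift cm [ 0.03 -0.04  0.03] az deg 51.26 tilt fix deg [0.04 0.08] yaw now -0.255 pos [ 0.5984 -0.0442  0.0738] F [0.7  2.22 2.46] M [ 0.379 -0.074  0.053] grip 59.7 0.127 t 11.65 j [-0.2   0.16  1.8   0.    1.17 -1.51]
```

Call:
move_arm:
  rows:
    - [0, 0, 0, 0, 0, 3, -1]
    - [0, 0, 0, 0, 0, 3, -1]
    - [0, 0, 0, 0, 0, 3, -1]
    - [0, 0, 0, 0, 0, 3, -1]
    - [0, 0, 0, 0, 0, 3, -1]
    - [0, 0, 0, 0, 0, 3, -1]
    - [0, 0, 0, 0, 0, 3, -1]
    - [0, 0, 0, 0, 0, 0, -1]

```text
time: 12.32
tool_pos: [0.5982, -0.0443, 0.0737]
tool_rot: [0.001, 0.305, 0.952, 0.0]
contact_force: [0.9, 3.2, 3.1]
gripper_width: 0.128
grasp_force: 59.7
```

```bash
python3 -c "
from h import *;from plant import manip
go(manip.state(),[.598,-.0445,.0735],-1.15)"
```

```text
shift cm [ 0.01 -0.03  0.02] az deg 30.33 tilt fix deg [0.05 0.05] yaw now -0.621 pos [ 0.5982 -0.0443  0.0737] F [0.86 3.2  3.06] M [ 0.466 -0.069  0.08 ] grip 59.7 0.128 t 12.32 j [-0.2   0.16  1.8   0.    1.17 -1.15]
```

Call:
move_arm:
  rows:
    - [0, 0, 0, 0, 0, 3, -1]
    - [0, 0, 0, 0, 0, 3, -1]
    - [0, 0, 0, 0, 0, 3, -1]
    - [0, 0, 0, 0, 0, 3, -1]
    - [0, 0, 0, 0, 0, 3, -1]
    - [0, 0, 0, 0, 0, 3, -1]
    - [0, 0, 0, 0, 0, 3, -1]
    - [0, 0, 0, 0, 0, 0, -1]

```text
time: 12.98
tool_pos: [0.5981, -0.0442, 0.0737]
tool_rot: [0.0, 0.473, 0.881, 0.0]
contact_force: [0.1, 2.9, 1.4]
gripper_width: 0.13
grasp_force: 59.7
```

```bash
python3 -c "
from h import *;from plant import manip
go(manip.state(),[.598,-.0445,.0735],-1.15)"
```

```text
shift cm [-0.01 -0.03  0.01] az deg 9.37 tilt fix deg [0.06 0.01] yaw now -0.986 pos [ 0.5981 -0.0442  0.0737] F [0.08 2.88 1.37] M [ 0.579 -0.128  0.089] grip 59.7 0.13 t 12.98 j [-0.2   0.16  1.8   0.    1.17 -0.78]
```

Call:
move_arm:
  rows:
    - [0, 0, 0, 0, 0, 2.5, -1]
    - [0, 0, 0, 0, 0, 2.5, -1]
    - [0, 0, 0, 0, 0, 2.5, -1]
    - [0, 0, 0, 0, 0, 0, -1]

```text
time: 13.32
tool_pos: [0.5981, -0.0442, 0.0736]
tool_rot: [0.0, 0.53, 0.848, 0.0]
contact_force: [-0.4, 3.9, 1.9]
gripper_width: 0.132
grasp_force: 59.8
```

```bash
python3 -c "
from h import *;from plant import manip
go(manip.state(),[.598,-.0445,.0735],-1.15)"
```

```text
shift cm [-0.02 -0.02  0.01] az deg 1.91 tilt fix deg [ 0.05 -0.  ] yaw now -1.117 pos [ 0.5981 -0.0442  0.0736] F [-0.41  3.88  1.89] M [ 0.613 -0.139  0.081] grip 59.8 0.132 t 13.32 j [-0.2   0.16  1.8   0.    1.17 -0.65]
```

Call:
move_arm:
  rows:
    - [0, 0, 0, 0, 0, 2, -1]
    - [0, 0, 0, 0, 0, 2, -1]
    - [0, 0, 0, 0, 0, 0, -1]

```text
time: 13.57
tool_pos: [0.5981, -0.0441, 0.0736]
tool_rot: [0.0, 0.559, 0.829, 0.0]
contact_force: [-0.2, 3.7, 1.8]
gripper_width: 0.13
grasp_force: 59.8
```

```bash
python3 -c "
from h import *;from plant import manip
go(manip.state(),[.598,-.0445,.0735],-1.15)"
```

```text
shift cm [-0.03 -0.02  0.01] az deg -2.07 tilt fix deg [ 0.05 -0.01] yaw now -1.186 pos [ 0.5981 -0.0441  0.0736] F [-0.2   3.66  1.79] M [ 0.661 -0.191  0.121] grip 59.8 0.13 t 13.57 j [-0.2   0.16  1.8   0.    1.17 -0.58]
```

Call:
move_arm:
  rows:
    - [0, 0, 0, 0, 0, 1.5, -1]
    - [0, 0, 0, 0, 0, 0, -1]

```text
time: 13.73
tool_pos: [0.5981, -0.0441, 0.0736]
tool_rot: [0.0, 0.57, 0.822, 0.0]
contact_force: [1.4, 3.9, 2.3]
gripper_width: 0.133
grasp_force: 59.8
```

```bash
python3 -c "
from h import *;from plant import manip
go(manip.state(),[.598,-.0445,.0735],-1.15)"
```

```text
shift cm [-0.03 -0.02  0.01] az deg -3.57 tilt fix deg [ 0.06 -0.02] yaw now -1.212 pos [ 0.5981 -0.0441  0.0736] F [1.39 3.87 2.26] M [ 0.794 -0.219  0.107] grip 59.8 0.133 t 13.73 j [-0.2   0.16  1.8   0.    1.17 -0.56]
```

Call:
move_arm:
  rows:
    - [0, 0, 0, 0, 0, 1.5, -1]
    - [0, 0, 0, 0, 0, 0, -1]

```text
time: 13.9
tool_pos: [0.5981, -0.0441, 0.0735]
tool_rot: [0.0, 0.581, 0.814, 0.0]
contact_force: [1.3, 4.1, 3.1]
gripper_width: 0.129
grasp_force: 59.8
```

```bash
python3 -c "
from h import *;from plant import manip
go(manip.state(),[.598,-.0445,.0735],-1.15)"
```

```text
shift cm [-0.03 -0.02  0.  ] az deg -5.09 tilt fix deg [ 0.05 -0.02] yaw now -1.239 pos [ 0.5981 -0.0441  0.0735] F [1.34 4.14 3.13] M [ 0.833 -0.256  0.08 ] grip 59.8 0.129 t 13.9 j [-0.2   0.16  1.8   0.    1.17 -0.53]
```

Call:
move_arm:
  rows:
    - [0, 0, 0, 0, 0, 1.5, -1]
    - [0, 0, 0, 0, 0, 0, -1]

```text
time: 14.07
tool_pos: [0.5981, -0.0442, 0.0735]
tool_rot: [0.0, 0.591, 0.806, 0.0]
contact_force: [1.0, 4.8, 3.4]
gripper_width: 0.131
grasp_force: 59.8
```

```bash
python3 -c "
from h import *;from plant import manip
go(manip.state(),[.598,-.0445,.0735],-1.15)"
```

```text
shift cm [-0.03 -0.02  0.  ] az deg -6.61 tilt fix deg [ 0.05 -0.02] yaw now -1.265 pos [ 0.5981 -0.0442  0.0735] F [0.98 4.77 3.42] M [ 0.886 -0.251  0.09 ] grip 59.8 0.131 t 14.07 j [-0.2   0.16  1.8   0.    1.17 -0.5 ]
```

Call:
move_arm:
  rows:
    - [0, 0, 0, 0, 0, 1.5, -1]
    - [0, 0, 0, 0, 0, 0, -1]

```text
time: 14.23
tool_pos: [0.5981, -0.0442, 0.0735]
tool_rot: [0.0, 0.602, 0.799, 0.0]
contact_force: [2.0, 5.9, 2.1]
gripper_width: 0.126
grasp_force: 59.8
```

```bash
python3 -c "
from h import *;from plant import manip
go(manip.state(),[.598,-.0445,.0735],-1.15)"
```

```text
shift cm [-0.03 -0.02 -0.  ] az deg -8.11 tilt fix deg [ 0.05 -0.02] yaw now -1.292 pos [ 0.5981 -0.0442  0.0735] F [1.97 5.92 2.11] M [ 0.908 -0.268  0.14 ] grip 59.8 0.126 t 14.23 j [-0.2   0.16  1.8   0.    1.17 -0.48]
```

Call:
move_arm:
  rows:
    - [0, 0, 0, 0, 0, 1, -1]
    - [0, 0, 0, 0, 0, 0, -1]

```text
time: 14.4
tool_pos: [0.5981, -0.0442, 0.0735]
tool_rot: [0.0, 0.609, 0.793, 0.0]
contact_force: [0.9, 5.6, 1.6]
gripper_width: 0.13
grasp_force: 59.8
```

```bash
python3 -c "
from h import *;from plant import manip
go(manip.state(),[.598,-.0445,.0735],-1.15)
b=manip.grab_frame('side');a=manip.grab_frame('top')
r=lambda i,x,y:cv2.resize(i[y:y+50,x:x+50],(400,400),interpolation=cv2.INTER_CUBIC)
cv2.imwrite('pics/c6.png',np.hstack([r(a['img'],318,172),r(b['img'],286,172)]))"
```

```text
shift cm [-0.03 -0.02  0.  ] az deg -9.08 tilt fix deg [ 0.05 -0.02] yaw now -1.309 pos [ 0.5981 -0.0442  0.0735] F [0.85 5.58 1.58] M [ 0.914 -0.291  0.266] grip 59.8 0.13 t 14.4 j [-0.2   0.16  1.8   0.    1.17 -0.46]
```

View pics/c6.png

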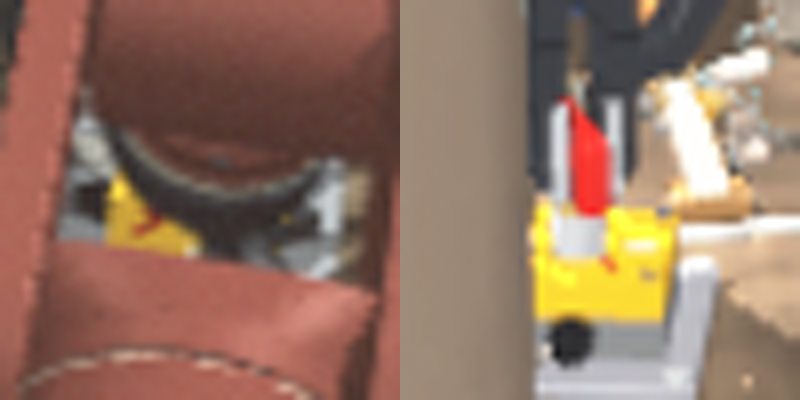

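The key is seated (shank deep in the mouth at crop (580,235)) and turned edge-on. The moment has jumped to 0.27 N m, which looks like the stop. One small confirming nudge.

Call:
move_arm:
  rows:
    - [0, 0, 0, 0, 0, 0.5, -1]
    - [0, 0, 0, 0, 0, 0, -1]

```text
time: 14.67
tool_pos: [0.5981, -0.0441, 0.0735]
tool_rot: [0.0, 0.612, 0.791, 0.0]
contact_force: [1.6, 4.8, 2.7]
gripper_width: 0.13
grasp_force: 59.8
```

```bash
python3 -c "
from h import *;from plant import manip
go(manip.state(),[.598,-.0445,.0735],-1.15)"
```

```text
shift cm [-0.04 -0.02 -0.  ] az deg -9.56 tilt fix deg [ 0.05 -0.02] yaw now -1.317 pos [ 0.5981 -0.0441  0.0735] F [1.62 4.8  2.69] M [ 1.008 -0.299  0.309] grip 59.8 0.13 t 14.67 j [-0.2   0.16  1.8   0.    1.17 -0.45]
```

Call:
move_arm:
  rows:
    - [0, 0, 0, 0, 0, -1, -1]
    - [0, 0, 0, 0, 0, 0, -1]
    - [0, 0, 0, 0, 0, 0, -0.7]
    - [0, 0, 0, 0, 0, 0, -0.5]
    - [0, 0, 0, 0, 0, 0, -0.3]
    - [0, 0, 0, 0, 0, 0, 0]
    - [0, 0, 0, 0, 0, 0, 0]
    - [0, 0, 0, 0, 0, 0, 0]
    - [0, 0, 0, 0, 0, 0, 0]

```text
time: 15.42
tool_pos: [0.5976, -0.0446, 0.0731]
tool_rot: [-0.0, 0.606, 0.795, -0.0]
contact_force: [-0.3, 0.2, 0.6]
gripper_width: 0.496
grasp_force: 0.0
```

Call:
move_arm:
  rows:
    - [0, 0, -0.5, 0, 0, 0, 0]
    - [0, 0, -1, 0, 0, 0, 0]
    - [0, 0, -1.5, 0, 0, 0, 0]
    - [0, 0, -2, 0, 0, 0, 0]
    - [0, 0, -2, 0, 0, 0, 0]
    - [0, 0, -2, 0, 0, 0, 0]
    - [0, 0, -2, 0, 0, 0, 0]
    - [0, 0, -2, 0, 0, 0, 0]
    - [0, 0, -2, 0, 0, 0, 0]
    - [0, 0, 0, 0, 0, 0, 0]
    - [0, 0, 0, 0, 0, 0, 0]

```text
time: 16.33
tool_pos: [0.5988, -0.0446, 0.2259]
tool_rot: [0.002, 0.606, 0.796, 0.001]
contact_force: [-1.1, -0.0, -0.5]
gripper_width: 0.504
grasp_force: 0.0
```

```bash
python3 -c "
from h import *;from plant import manip
go(manip.state(),[.598,-.0445,.0735],-1.15)"
```

```text
shift cm [ 0.06 -0.13 15.24] az deg -8.7 tilt fix deg [0.22 0.12] yaw now -1.302 pos [ 0.5988 -0.0446  0.2259] F [-1.12 -0.04 -0.53] M [-0.015 -0.022 -0.028] grip 0.0 0.504 t 16.33 j [-0.2   0.01  1.7  -0.    1.43 -0.47]
```

Call:
move_arm:
  rows:
    - [2, 0, 0, 0, 0, 0, 0]
    - [2.5, 0, 0, 0, 0, 0, 0]
    - [2.5, 0, 0, 0, 0, 0, 0]
    - [2.5, 0, 0, 0, 0, 0, 0]
    - [2.5, 0, 0, 0, 0, 0, 0]
    - [2.5, 0, 0, 0, 0, 0, 0]
    - [2.5, 0, 0, 0, 0, 0, 0]
    - [2.5, 0, 0, 0, 0, 0, 0]
    - [2.5, 0, 0, 0, 0, 0, 0]
    - [2, 0, 0, 0, 0, 0, 0]
    - [0, 0, 0, 0, 0, 0, 0]
    - [0, 0, 0, 0, 0, 0, 0]

```text
time: 17.33
tool_pos: [0.5331, 0.1874, 0.2218]
tool_rot: [-0.001, 0.605, 0.796, -0.001]
contact_force: [-0.2, 0.1, -0.2]
gripper_width: 0.5
grasp_force: 0.0
```

```bash
python3 -c "
from h import *;from plant import manip
b=manip.grab_frame('side');a=manip.grab_frame('top')
r=lambda i,x,y:cv2.resize(i[y:y+50,x:x+50],(400,400),interpolation=cv2.INTER_CUBIC)
cv2.imwrite('pics/c7.png',np.hstack([r(a['img'],318,172),r(b['img'],286,172)]))
i=cv2.resize(a['img'][182:214,326:358],None,fx=8,fy=8,interpolation=cv2.INTER_CUBIC);h=cv2.cvtColor(i,cv2.COLOR_BGR2HSV)
m=cv2.inRange(h,(0,150,90),(7,255,255))|cv2.inRange(h,(172,150,90),(180,255,255))
N,l,st,c=cv2.connectedComponentsWithStats(m);k=1+np.argmax(st[1:,4])
q=cv2.minAreaRect(cv2.findNonZero((l==k).astype(np.uint8)));bx=(cv2.boxPoints(q)+.5)/8-.5+[326,182];P=np.array([ray(a,*p,.084)[:2] for p in bx])
print(q,P.mean(0),[(np.linalg.norm(P[i]-P[i-1]).round(4),np.arctan2(*(P[i]-P[i-1])[::-1]).round(3)) for i in range(2)])"
```

```text
((141.40414428710938, 101.25492858886719), (38.01899719238281, 127.94465637207031), 68.62937927246094) [ 0.59487013 -0.04492336] [(np.float64(0.0135), np.float64(0.332)), (np.float64(0.0452), np.float64(-1.224))]
```

View pics/c7.png

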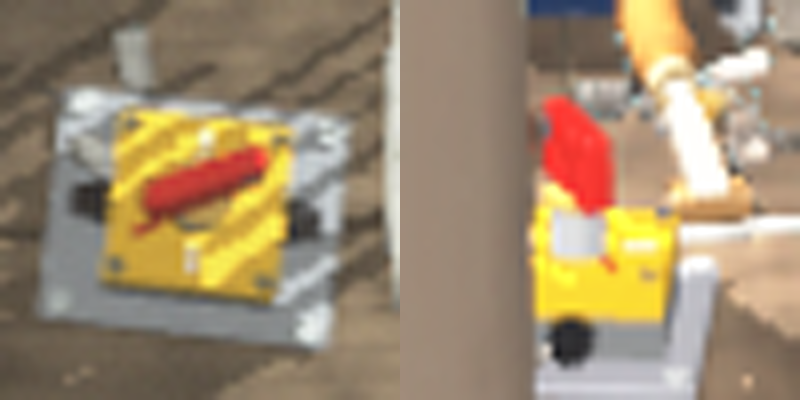

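The top view shows the key upright in the mouth with its bow along the red marks (measured yaw −1.22, as expected for −1.15 plus play). The side view shows about 18 mm of shank above the housing, so it is fully seated. Handing in.

```bash
python3 -c "
from plant import manip;print(manip.job_done())"
```

```text
the job is handed in; nothing more can be done
None
```

The isolator is switched on: the key is fully seated, turned clockwise to its stop at the red marks and released, with the arm clear and the job handed in at about 17 s on the robot's clock; no verdict was returned.

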